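# Close the packed bento tin and press its cover flush

### The job

One of the two steel bento tins is packed with a mandarin; the other, holding the scrub brush, is waiting to be washed. Pick up the ash-wood cover by its grip, lay it into the tin with the mandarin and press it down over its middle until it is fully home, level and flush with the rim all round. Leave the mandarin and the brush in their tins and the other things on the worktop where they are, and let go of the cover.

Things in the scene. Friction and masses are not known exactly. Their poses are not given: they have to be found in the camera images.
- tin_a: one of two identical open steel bento tins, fixed on the worktop. Outside 124 (x) x 94 (y) x 54 mm high, walls 3 mm; origin at the centre of its underside, z up. 9 mm below the rim a level ledge 8 mm wide runs round the inside; the recess above it is 118 x 88 mm. Four pink sealing pads, 9 mm across, stand 5 mm above the ledge at x +-52.5, y +-37.5 mm. Either tin may hold the mandarin
- tin_b: the other tin, the same in every way; origin and axes as in tin_a. In both, a cover just laid in rests on the pads, its top 5 mm above the rim; each pad yields stiffly at about 3 N (12 N in all) and stays down. Pressed home, the cover lies on the ledge, top flush with the rim; pressed off-centre it may go down on one side only
- lid: the cover: a flat pale wood plate 112 (x) x 82 (y) x 9 mm, about 80 g, starting flat on the worktop; origin at the centre of its underside, z up. On its middle stands a dark grip bar 44 mm long (along x), 14 mm wide, 24 mm high: its flat top is 33 mm above the origin. It fits either tin, long side along the tin's x, either way round, with 3 mm of play on each side
- mandarin: a small orange mandarin with a green stem mark, 42 mm across and 34 mm high, standing in one of the tins on its floor (2.5 mm thick); origin at the centre of its underside
- brush: a round palm scrub brush: white bristles, blue top 48 mm across, small steel knob, 33 mm high, standing in the other tin; origin at the centre of its underside
- ramekin: bystander: a glass ramekin 80 mm across, 42 mm high; origin at the centre of its underside
- steamer: bystander: a round bamboo steamer with closed lid, about 156 mm across, 95 mm high with its handle; origin at the centre of its underside
- case: bystander: a pink plastic chopstick case 30 (x) x 220 (y) x 18 mm, lying flat; origin at the centre of its underside
- mug: bystander: a blue mug 80 mm across, 90 mm high; origin at the centre of its underside
- spatula: bystander: a green silicone spatula lying flat along its x
Mind the look-alikes: they are no part of the job. Of the things like the brush, leave any that is pink or turquoise; of the rest the smaller one is meant.

How it is judged:
By the outcome, as a careful person would: the job done as asked, in the order asked, and still so for the second after the job is handed in, with the robot touching nothing.
It also fails if it takes over 48 s, if anything falls off the work surface, if the arm or the gripper's body presses on something with over 40 N, if the wrist force passes 120 N, or if a joint passes its speed limit or range.

### The arm

A 6-joint arm with a two-finger parallel gripper is mounted at the origin on the work surface. World frame = base frame: x ahead of the robot, y to its left, z up, the work surface at z = 0. Lengths are in mm, angles in rad, forces in N, time in s.
With the tool pointing down it reaches from about 275 to 825 mm from the base axis. Payload 4.9 kg.
Tool frame: the origin (TCP) lies at the very end of the fingers, on their centre line; the grasp point (between the pads) lies 19 mm behind it; z points along the fingers, y is the line along which they close (so a half turn about z gives the same grasp; the last joint's range is limited). The gripper opens to 85 mm and grips with 20 to 120 N. Pads are 22 mm wide; open, the fingers measure 114 mm over their backs; the gripper's body (76 mm by 85 mm) begins 54 mm behind the grasp point. The pads swing forward as they close: fully open they stand 13 mm farther back than shut.
Start: joints at [-1.447, 0.326, -0.193, 1.052, 0, 1.437], TCP at [140.236, -531.839, 199.381] pointing down, gripper open.
Joint ranges: [-2.65, 2.65], [-0.97, 1.79], [-1.3, 1.35], [-1.93, 2.1], [-1.47, 1.37], [-3.14, 3.14]. Speed limits (rad/s): [2.57, 2.57, 3.14, 3.14, 3.14, 3.14].

### API

Orientations are given as [roll, pitch, yaw] about the fixed x, y, z axes, in that order (R = Rz(yaw) Ry(pitch) Rx(roll)).
In Python, from bench import bot, solve_ik, imaging gives the robot as it stands. Calls block until the motion is done:
- bot.move_ptp(position, orientation): joint-space move of the TCP to a pose.
- bot.movel(position, rot=None, max_speed=150, threshold=None): straight line of the TCP; rot=None keeps the orientation; max_speed is the mean speed in mm/s. With threshold (N) it stops when the force on the tool has changed by that much, and returns True; else False.
- bot.move_j(angles): joint-space move.
- bot.grip(opening, effort=None): opening from 0.0 (shut) to 1.0 (fully open); effort is the grip in N (None keeps the last); returns when the fingers have stopped.
- bot.dwell(seconds).
- solve_ik(position, orientation): joint angles nearest the present ones, or None.
- bot.get_state(): the state.
- imaging.capture(name): name is "scene" or "top" or "wrist"; returns the picture (384x512x3 uint8, blue, green, red); there is no depth.
- imaging.camera_model(name): a dict with "K" (3x3 intrinsics, pixels), "position" and "rotation" of the camera in the world. Camera axes: x right, y up, looking along -z (the intrinsics and any distortion apply to the point x, -y, -z); pixel columns grow to the right and rows downward; lengths in mm; the calibration is good to about 2 mm. A picture is of the moment at which its call begins: read the wrist's pose just before it. camera_model takes no time and is no camera call; for the wrist camera it gives the pose at the moment of the call.
A pose or a line that the arm cannot do raises bot.IKError and nothing moves.
- bot.sign_off(): hands the job in; it is judged then, once.
The state is a dict: "t": time; "qpos": joint angles; "joint_velocities": joint speeds; "effort": joint torques, N m; "tcp_pos": TCP position; "orientation": TCP orientation; "contact_force": force on the tool from outside, world axes, zero at the start; "wrist_torque": the same for the moment, N m; "opening": opening from 0.0 (shut) to 1.0 (fully open); "gripper_force": force on a finger pad.
Only numpy, scipy, OpenCV 4.12 (cv2) and the standard library are available. Lean on these libraries where they do the work, as an engineer would, in place of code of your own. Each camera call takes 0.05 s, during which the arm holds its last target. There are 200 camera calls.

## Working session

There is one attempt and no reset: what is moved stays moved. The work goes in short steps, each a Python script; the robot and the scene stay as the last script left them, time stands still between calls to the robot, and variables do not carry over. Pictures are saved under pics/ and viewed, at most 10 in all, crops included, and the job is handed in when it is done.

```bash
mkdir -p pics; python3 - <<'E'
from bench import bot, imaging
import cv2
for n in ("top","scene"):
    cv2.imwrite(f"pics/{n}0.png",imaging.capture(n)); m=imaging.camera_model(n); print(n,m)
print(bot.get_state())
E
```

```text
top {'K': array([[393.04206634,   0.        , 252.75733852],
       [  0.        , 393.04206634, 179.52531854],
       [  0.        ,   0.        ,   1.        ]]), 'position': array([ 396.00107072,   34.65192542, 1091.26752057]), 'rotation': array([ 0.1396974 , -0.02937637, -1.582893  ])}
scene {'K': array([[397.37414181,   0.        , 250.46479681],
       [  0.        , 397.37414181, 195.37282337],
       [  0.        ,   0.        ,   1.        ]]), 'position': array([931.67949495, 619.17900901, 780.54613532]), 'rotation': array([0.76850325, 0.0087002 , 2.58369332])}
{'t': 0.1, 'qpos': array([-1.44719634e+00,  3.26890578e-01, -1.93459700e-01,  1.05200876e+00,
       -1.30582402e-05,  1.43659875e+00]), 'joint_velocities': array([-0.00312169, -0.00153201,  0.00278232,  0.00051482, -0.00045362,
       -0.00039124]), 'effort': array([ 1.09611119e-03, -4.44238257e+01,  2.63038212e+01,  7.83863885e-03,
       -1.15465805e-04,  8.34193088e-06]), 'tcp_pos': array([ 140.16143749, -531.25912396,  198.67802595]), 'orientation': array([-3.14004225e+00, -1.96142185e-04,  2.57797425e-01]), 'contact_force': array([-0.15776326, -0.400304  , -0.52420608]), 'wrist_torque': array([ 0.04790291,  0.01516107, -0.06260589]), 'gripper_force': 0.0, 'opening': 0.9989935487438247}
```

View pics/top0.png

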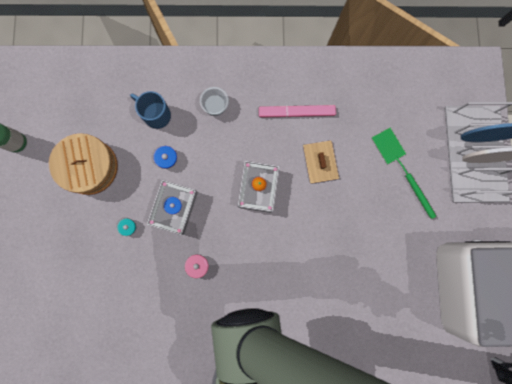

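View pics/scene0.png

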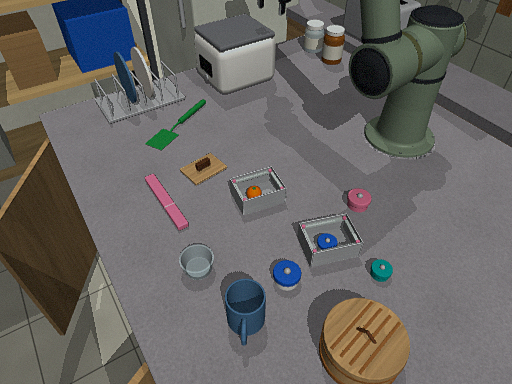

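The top view shows the lid at (322,162), the tin with the mandarin at (259,187) and the tin with a blue brush at (173,205). The brush-like things are blue (165,157), turquoise (126,227), pink (197,267) and the blue one in the tin. None of them matters for the cover, because the target tin is the one with the orange mandarin. Next I'll get coarse positions, then a wrist view over the lid and the tin.

```bash
cat > h.py <<'E'
import numpy as np, cv2
from scipy.spatial.transform import Rotation as R
from bench import bot, solve_ik, imaging
def ray(m,uv,z):
    p=cv2.undistortPoints(np.array(uv,float).reshape(-1,1,2),m["K"],m.get("distortion")).reshape(-1,2)
    d=R.from_euler("xyz",m["rotation"]).apply(np.c_[p[:,0],-p[:,1],-np.ones(len(p))])
    c=np.array(m["position"]); return c+d*((z-c[2])/d[:,2])[:,None]
E
python3 - <<'E'
from h import *
m=imaging.camera_model("top")
print("grip",ray(m,[[322,162]],33),"tin",ray(m,[[259,188]],45), "lid corners",ray(m,[[305,145],[332,141],[340,178],[311,183]],9))
L=ray(m,[[322,162]],33)[0];T=ray(m,[[259,188]],54)[0]
for k,P in (("lid",L),("tin",T)):
    # wrist camera view from above
    q=P.copy(); q[2]=300 
    bot.move_ptp(q,[np.pi,0,0.]); bot.dwell(.3)
    mm=imaging.camera_model("wrist"); im=imaging.capture("wrist")
    np.savez(k+".npz",**mm); cv2.imwrite(f"pics/w_{k}.png",im); print(k,mm, bot.get_state()["t"])
a,b=[cv2.imread(f"pics/w_{k}.png") for k in("lid","tin")]
cv2.imwrite("pics/w_both.png",cv2.resize(np.hstack([a,b]),(800,300)))
E
```

```text
grip [[ 591.66323569 -189.45281707   33.        ]] tin [[519.71267801 -14.34538086  45.        ]] lid corners [[ 645.26344337 -147.98169267    9.        ]
 [ 656.46015613 -225.30361267    9.        ]
 [ 550.21936709 -243.58157402    9.        ]
 [ 536.76540009 -161.47288511    9.        ]]
lid {'K': array([[341.66121892,   0.        , 255.52040916],
       [  0.        , 341.66121892, 190.33492888],
       [  0.        ,   0.        ,   1.        ]]), 'position': array([ 664.45518417, -190.50513904,  474.10015442]), 'rotation': array([-2.92574327e-01, -1.10227674e-03, -1.57107952e+00])} 2.5167
tin {'K': array([[341.66121892,   0.        , 255.52040916],
       [  0.        , 341.66121892, 190.33492888],
       [  0.        ,   0.        ,   1.        ]]), 'position': array([592.17113505, -15.56051065, 473.75292757]), 'rotation': array([-2.92951256e-01, -1.13933401e-03, -1.57190106e+00])} 3.65
```

View pics/w_both.png

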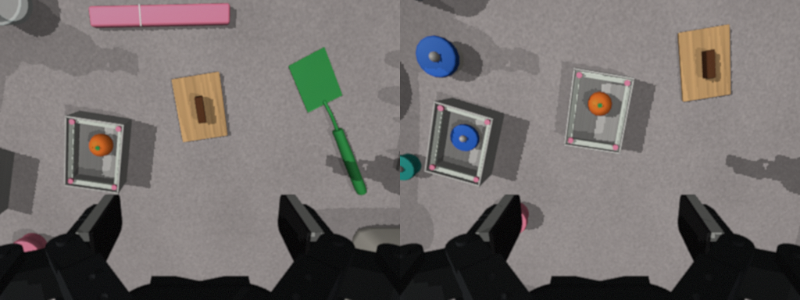

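The left view (over the lid) has the lid at about (200,107) and the mandarin tin at (97,152) in the 800-px frame. The right view has the tin at (600,110) with its four pink pads. I'll now fit the lid outline at z=9 and the pads at z=50 from several images.

```bash
cat > meas.py <<'E'
from h import *
def lidfit(im,m,near,z=9):
    h=cv2.cvtColor(im,cv2.COLOR_BGR2HSV)
    k=cv2.inRange(h,(8,70,90),(25,200,255))
    best=None
    for c in cv2.findContours(k,cv2.RETR_EXTERNAL,cv2.CHAIN_APPROX_NONE)[0]:
        if cv2.contourArea(c)<300: continue
        p=ray(m,c.reshape(-1,2),z)[:,:2]
        (x,y),(w,hh),a=cv2.minAreaRect(p.astype(np.float32))
        if np.hypot(x-near[0],y-near[1])<40:
            if w<hh: a-=90
            best=(round(x,1),round(y,1),round(max(w,hh),1),round(min(w,hh),1),round((a+90)%180-90,2))
    return best
def padfit(im,m,near,z=50):
    h=cv2.cvtColor(im,cv2.COLOR_BGR2HSV)
    k=cv2.inRange(h,(160,70,110),(180,255,255))
    n,_,st,ce=cv2.connectedComponentsWithStats(k,connectivity=8)
    P=ray(m,ce[1:],z)[:,:2]; ok=(np.hypot(*(P-near).T)<85)&(st[1:,4]>=3); P=P[ok]
    if len(P)!=4: return P,st[1:][ok]
    g=np.array([[1,1],[1,-1],[-1,-1],[-1,1]])*[52.5,37.5]
    c=P.mean(0); d=P-c; best=None
    from itertools import permutations
    for pr in permutations(range(4)):
        r,rs=R.align_vectors(np.c_[d[list(pr)],np.zeros(4)],np.c_[g,np.zeros(4)])
        a=r.as_euler("xyz",degrees=True)
        if abs(a[0])<1 and abs(a[2])<=90 and (best is None or rs<best[1]): best=(a[2],rs)
    return c.round(1),np.round(best,2)
E
python3 - <<'E'
from meas import *
for f,m in (("top0",imaging.camera_model("top")),("scene0",imaging.camera_model("scene")),("w_lid",np.load("lid.npz")),("w_tin",np.load("tin.npz"))):
    im=cv2.imread(f"pics/{f}.png"); m=dict(m)
    print(f,lidfit(im,m,(592,-190)),*padfit(im,m,np.array([520,-14])))
E
```

```text
top0 (597.9, -190.7, 110.9, 82.0, 8.89) [524.8 -11.9] [-9.11  1.23]
scene0 (599.7, -185.1, 115.1, 87.8, 9.0) [525.7  -9.5] [-9.5   1.81]
w_lid (598.5, -191.7, 111.9, 82.2, 8.9) [525.1 -13.5] [-9.23  0.2 ]
w_tin (598.2, -190.7, 112.0, 83.5, 8.99) [525.1 -12.9] [-9.2   0.74]
```

Four views agree: lid at (598.2,-191), yaw +8.95°; tin at (525.1,-13), yaw -9.2°; the measured sizes match those given. Next I grasp, carry and lower the cover with a force guard.

```bash
python3 - <<'E'
from meas import *
y1=np.radians(8.95); L=np.array([598.2,-191.0])
bot.grip(0.55,60)
bot.move_ptp([*L,90],[np.pi,0,y1])
print("touch",bot.movel([*L,12.5],max_speed=80,threshold=8),bot.get_state()["tcp_pos"])
bot.grip(0.0,60); s=bot.get_state(); print(s["opening"],s["gripper_force"],s["tcp_pos"],s["contact_force"])
bot.movel([*L,110],max_speed=80); s=bot.get_state(); print(s["opening"],s["gripper_force"],s["contact_force"],s["t"])
T=np.array([525.1,-13.0]); y2=np.radians(-9.2)
bot.movel([*T,110],rot=[np.pi,0,y2],max_speed=120); bot.dwell(.3)
s=bot.get_state();print(s["tcp_pos"],s["orientation"],s["opening"],s["t"])
m=imaging.camera_model("wrist"); a=imaging.capture("wrist"); np.savez("held.npz",**m); cv2.imwrite("pics/w_held.png",a)
b=imaging.capture("scene"); cv2.imwrite("pics/s_held.png",b)
cv2.imwrite("pics/held.png",cv2.resize(np.hstack([a,cv2.resize(b[110:290,180:420],(512,384))]),(800,300)))
E
```

```text
touch False [ 598.72834219 -191.25119609   13.08529974]
-0.003812134167506708 0.0 [ 598.21894449 -191.00465772   12.56937832] [ 0.64974658 -0.11865047 -0.19519979]
-0.004354725705308874 0.0 [ 0.43305014 -0.70719241 -1.29663131] 8.2083
[525.16079248 -13.24217655 109.93879506] [ 3.14154212e+00  2.27861587e-05 -1.60935758e-01] 0.0007729950752055831 10.2583
```

View pics/held.png

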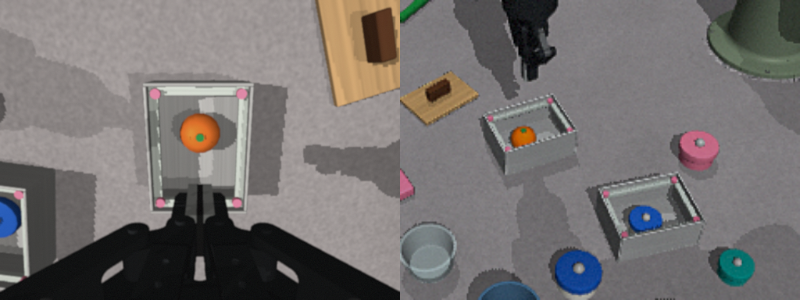

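The cover was missed: the fingers shut fully, and the lid is still on the worktop at right. I'll check where the lid and fingertips really are against the calibration.

```bash
python3 - <<'E'
from meas import *
def proj(m,P):
    p=R.from_euler("xyz",m["rotation"]).inv().apply(np.array(P)-m["position"])
    q=m["K"]@np.array([p[0],-p[1],-p[2]]); return (q[:2]/q[2]).round(1)
s=bot.get_state(); tp=s["tcp_pos"]; print(tp)
for n in("wrist","scene","top"):
    m=imaging.camera_model(n); im=imaging.capture(n)
    u=proj(m,tp); print(n,"tcp px",u,"tin",padfit(im,m,np.array([525,-13])),"lid",lidfit(im,m,(598,-191)))
    if n=="top": continue
    x,y=u.astype(int); c=im[max(0,y-60):y+60,x-80:x+80].copy()
    cv2.drawMarker(c,(80,min(y,60)),(0,255,255),cv2.MARKER_CROSS,8,1)
    cv2.imwrite(f"pics/tip_{n}.png",cv2.resize(c,(400,300),interpolation=cv2.INTER_CUBIC))
m=dict(np.load("lid.npz")); im=cv2.imread("pics/w_lid.png"); 
k=cv2.inRange(im,(0,0,0),(45,45,75)); 
u=proj(m,[598,-191,33]);print("grip expected px",u)
c=im[int(u[1])-45:int(u[1])+45,int(u[0])-60:int(u[0])+60].copy(); c[45,60]=(0,255,255)
cv2.imwrite("pics/tip.png",np.hstack([cv2.resize(cv2.imread("pics/tip_wrist.png"),(266,200)),cv2.resize(cv2.imread("pics/tip_scene.png"),(266,200)),cv2.resize(c,(266,200))]))
E
```

```text
[525.1240478  -13.13033685 109.95787256]
wrist tcp px [254.2 226.3] tin (array([525.3, -12.7]), array([-9.15,  0.72])) lid (594.0, -184.9, 104.5, 74.0, 9.0)
scene tcp px [256.8 165.9] tin (array([525.8,  -9.4]), array([-9.48,  2.43])) lid (599.7, -185.1, 115.1, 87.8, 9.0)
top tcp px [259.6 182.8] tin (array([], shape=(0, 2), dtype=float64), array([], shape=(0, 5), dtype=int32)) lid (597.6, -190.9, 110.2, 80.5, 8.89)
grip expected px [255.5 141.1]
```

View pics/tip.png

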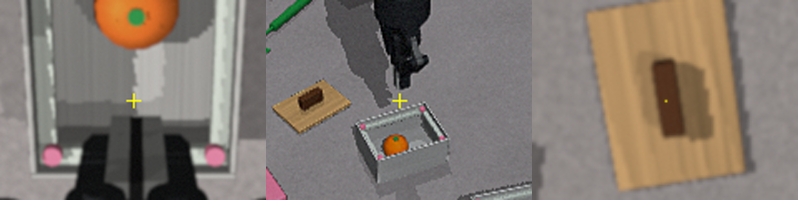

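The lid hasn't moved. In both views the real fingertips sit above the reported TCP projection, so the tool reaches less far than stated. I'll measure that with a guarded touch on bare worktop between the tin and the lid, plus a triangulation.

```bash
python3 - <<'E'
from meas import *
def rd(m,uv):
    a=ray(m,[uv],0)[0];b=ray(m,[uv],300)[0]; return a,(b-a)/np.linalg.norm(b-a)
mw=dict(np.load("held.npz"));ms=imaging.camera_model("scene")
for us in((256.8,157.5),(258.5,157.5)):
    a,d=rd(mw,(254.2,235.9));b,e=rd(ms,us)
    t=np.linalg.lstsq(np.c_[d,-e],b-a,rcond=None)[0]; print("tri",a+d*t[0],b+e*t[1])
bot.movel([450,-115,90],rot=[np.pi,0,0],max_speed=150)
bot.dwell(.2)
hit=bot.movel([450,-115,-28],max_speed=40,threshold=5); s=bot.get_state()
print(hit,s["tcp_pos"],s["contact_force"],s["wrist_torque"],s["t"])
a=imaging.capture("wrist");b=imaging.capture("scene"); m=imaging.camera_model("wrist"); np.savez("touch.npz",**m)
cv2.imwrite("pics/touch.png",np.hstack([cv2.resize(a[150:300,156:356],(400,300)),cv2.resize(b[100:220,160:320],(400,300))]))
bot.movel([450,-115,60],max_speed=150)
E
```

```text
tri [530.78297969 -14.23692242 135.23133787] [525.12181624 -13.24092352 137.83233995]
tri [529.47674954 -14.01679166 132.30399211] [520.63820204 -12.41034464 136.36870009]
False [ 450.0287519  -115.02728455  -27.93551967] [ 0.54560672  0.97631258 -0.06755317] [ 0.03395884 -0.01684834 -0.01989597] 14.8167
```

View pics/touch.png

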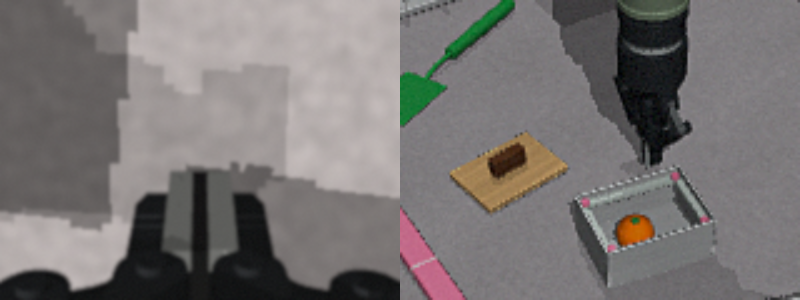

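The tips triangulate about 25–28 mm above the reported TCP, with little lateral offset, and at -28 mm they're still just clear of the table. I'll finish the touch lower, with the same guard.

```bash
python3 - <<'E'
from meas import *
bot.movel([450,-115,-20],max_speed=150); bot.dwell(.1)
hit=bot.movel([450,-115,-50],max_speed=25,threshold=4); s=bot.get_state()
print(hit,s["tcp_pos"],s["contact_force"],s["t"])
bot.movel([450,-115,60],max_speed=200)
E
```

```text
True [ 450.13764752 -115.05690301  -31.85246848] [-1.89242203  0.61382998  6.74160001] 17.0667
```

Contact came at a reported z of about -31.5, so the real fingertips are 31 mm behind the reported TCP. I'll apply that correction and regrasp.

```bash
python3 - <<'E'
from meas import *
D=31.3
y1=np.radians(8.95); L=np.array([598.2,-191.0])
T=np.array([525.1,-13.0]); y2=np.radians(-9.2)
bot.move_ptp([*L,60-D+20],[np.pi,0,y1]); bot.grip(0.5,60)
print("touch",bot.movel([*L,12-D],max_speed=80,threshold=8))
bot.grip(0.0,60); s=bot.get_state(); print(s["opening"],s["gripper_force"],s["tcp_pos"],s["contact_force"],s["t"])
if s["opening"]>0.08:
    bot.movel([*L,110-D],max_speed=100)
    bot.movel([*T,110-D],rot=[np.pi,0,y2],max_speed=130); bot.dwell(.2)
    s=bot.get_state(); print(s["tcp_pos"],s["opening"],s["contact_force"],s["t"])
    a=imaging.capture("wrist");b=imaging.capture("scene"); m=imaging.camera_model("wrist")
    np.savez("held2.npz",**m); cv2.imwrite("pics/w_held2.png",a); cv2.imwrite("pics/s_held2.png",b)
    cv2.imwrite("pics/held2.png",np.hstack([cv2.resize(a,(400,300)),cv2.resize(b[90:240,160:360],(400,300))]))
E
```

```text
touch False
0.14772420922267462 61.022804975509644 [ 598.85102534 -191.26291083  -18.47892597] [-0.41540959  1.01427976  3.93064808] 20.2333
[525.2345005  -13.41894944  78.65380891] 0.14469593864118033 [ 0.69528467  0.32718309 -1.03757719] 23.2
```

View pics/held2.png

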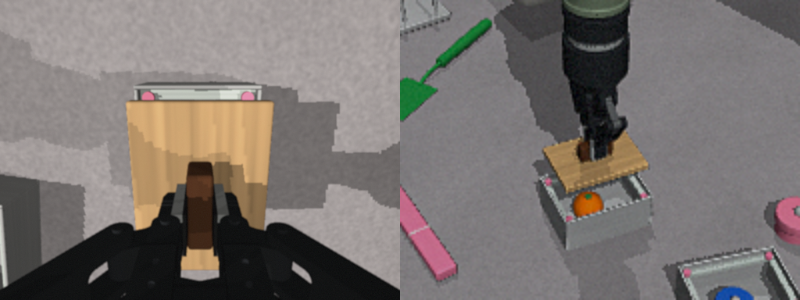

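The cover is held level over the mandarin tin. I check its front corners numerically against the tin before lowering.

```bash
python3 - <<'E'
from meas import *
m=dict(np.load("held2.npz")); im=cv2.imread("pics/w_held2.png")
k=cv2.inRange(cv2.cvtColor(im,cv2.COLOR_BGR2HSV),(8,50,60),(25,220,255))
n,l,st,_=cv2.connectedComponentsWithStats(k); i=1+st[1:,4].argmax(); k=l==i
cols=np.arange(180,335,5); top=np.array([[c,np.where(k[:,c])[0][0]-.5] for c in cols])
rows=np.arange(140,215,5)
lf=np.array([[np.where(k[r])[0][0]-.5,r] for r in rows]); rt=np.array([[np.where(k[r])[0][-1]+.5,r] for r in rows])
y2=np.radians(-9.2); Rm=np.array([[np.cos(y2),np.sin(y2)],[-np.sin(y2),np.cos(y2)]])
for z in (105.5,107):
    f=lambda p:(ray(m,p,z)[:,:2]-[525.1,-13.0])@Rm.T
    t,a,b=f(top),f(lf),f(rt)
    print(z,"front x",np.median(t[:,0]).round(1),"slope",np.degrees(np.polyfit(t[:,1],t[:,0],1)[0]).round(2),"sides y",np.median(a[:,1]).round(1),np.median(b[:,1]).round(1),[np.degrees(np.polyfit(q[:,0],q[:,1],1)[0]).round(2) for q in(a,b)])
E
```

```text
105.5 front x 56.8 slope 0.05 sides y 39.8 -41.8 [np.float64(0.14), np.float64(-0.22)]
107 front x 57.0 slope 0.05 sides y 39.4 -41.4 [np.float64(0.14), np.float64(-0.22)]
```

The cover's yaw is right and it is off by only about (+0.9,-1.0) mm in the tin frame. I correct for that, lower under guard, release and press on top of the grip with shut fingers.

```bash
python3 - <<'E'
from meas import *
T=np.array([524.5,-12.3])
bot.movel([*T,45],max_speed=80)
bot.dwell(.1)
hit=bot.movel([*T,28],max_speed=25,threshold=4); s=bot.get_state(); print("lay",hit,s["tcp_pos"],s["contact_force"],s["t"])
if hit and s["tcp_pos"][2]<33.5:
    bot.grip(0.45); bot.movel([*T,95-31.3+5],max_speed=100)
    bot.grip(0.0); s=bot.get_state(); print(s["opening"],s["t"])
    hit=bot.movel([*T,40],max_speed=30,threshold=5); s=bot.get_state(); print("contact",hit,s["tcp_pos"],s["contact_force"],s["t"])
E
```

```text
lay True [524.37542364 -12.27721888  30.76459112] [ 0.75544164 -0.37855815  0.43164855] 24.5333
-0.0007912217770681608 25.8833
contact True [524.18829223 -12.2628459   49.0534724 ] [-0.38132695  0.22249594  0.53274497] 26.5417
```

```bash
python3 - <<'E'
from meas import *
T=np.array([524.5,-12.3])
bot.dwell(.1); s=bot.get_state(); print(s["tcp_pos"],s["contact_force"])
hit=bot.movel([*T,40],max_speed=12,threshold=28); s=bot.get_state(); print("press",hit,s["tcp_pos"],s["contact_force"],s["wrist_torque"],s["t"])
bot.movel([*T,120],max_speed=150); 
bot.movel([400,-190,190],max_speed=200); bot.dwell(.2)
a=imaging.capture("top");b=imaging.capture("scene");cv2.imwrite("pics/t_end.png",a);cv2.imwrite("pics/s_end.png",b)
cv2.imwrite("pics/end.png",np.hstack([cv2.resize(a[140:230,200:320],(400,300),interpolation=cv2.INTER_CUBIC),cv2.resize(b[150:240,210:330],(400,300),interpolation=cv2.INTER_CUBIC)]))
print(bot.get_state()["t"])
E
```

```text
[523.87177181 -12.22075933  49.08755203] [0.21519334 0.10664073 0.51664605]
press True [523.67265549 -12.14975167  46.1492331 ] [-0.70075796  0.70875517  5.95844756] [ 0.05153335  0.19465995 -0.01020424] 27.1417
29.3833
```

View pics/end.png

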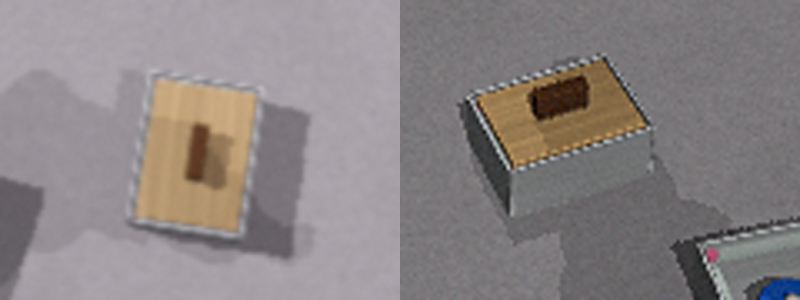

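It looks flush, and the press stopped at tip z of about 77.5–78, as expected. I'll do one more firm centred press for certainty, then take a close wrist view to check it's level.

```bash
python3 - <<'E'
from meas import *
T=np.array([524.9,-12.3]); y2=np.radians(-9.2)
bot.movel([*T,75],rot=[np.pi,0,y2],max_speed=200)
bot.movel([*T,50],max_speed=80); bot.dwell(.1)
hit=bot.movel([*T,41],max_speed=15,threshold=30); s=bot.get_state(); print("press",hit,s["tcp_pos"],s["contact_force"],s["t"])
bot.movel([*T,110],max_speed=150)
bot.movel([T[0]-75,T[1],140],rot=[np.pi,0,y2],max_speed=150); bot.dwell(.2)
m=imaging.camera_model("wrist"); a=imaging.capture("wrist"); np.savez("end.npz",**m)
print("lid",lidfit(a,m,(525,-13),z=54),bot.get_state()["t"],bot.get_state()["contact_force"])
cv2.imwrite("pics/w_end.png",cv2.resize(a,(800,600)))
E
```

```text
press True [525.32785924 -12.35386227  46.157149  ] [-0.27146071  0.14475349  4.698484  ] 31.75
lid (524.2, -13.1, 110.4, 81.5, -9.18) 33.275 [-0.56281113  0.23965163 -0.13462039]
```

View pics/w_end.png

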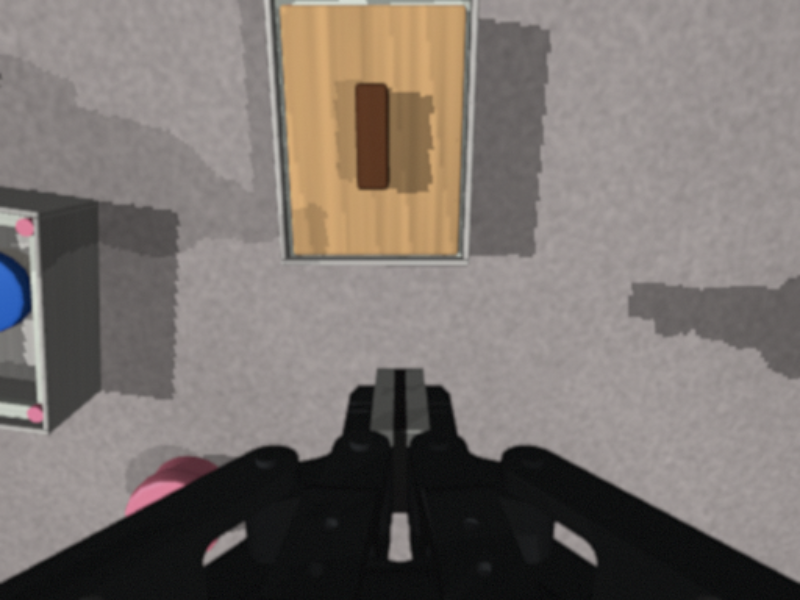

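The cover sits inside the rim all round, level and aligned: outline 110×82 mm at rim height, yaw -9.18°. The second press bottomed at the same height, so it is home. The gripper is clear, so I hand in.

```bash
python3 -c "
from bench import bot
print(bot.sign_off())"
```

```text
the job is handed in; nothing more can be done
None
```

The cover is laid into the mandarin tin, pressed home, and looks level and flush in the final views. It was let go and the job handed in after about 33 s; the first grasp missed because the fingertips end about 31 mm short of the reported TCP, which I measured by touch and corrected.

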